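Roll the drink bottle up the draining tray into its rest

ROBOT

A 6-joint arm with a two-finger parallel gripper is mounted at the origin on the work surface. World frame = base frame: x ahead of the robot, y to its left, z up, the work surface at z = 0. Lengths are in mm, angles in degrees, forces in N, time in s.
With the tool pointing down it reaches from about 325 to 925 mm from the base axis. Payload 3.1 kg.
Tool frame: the origin (TCP) lies at the very end of the fingers, on their centre line; the grasp point (between the pads) lies grasp_offset behind it (grasp_offset is the distance from the TCP to the grasp point, in mm); z points along the fingers, y is the line along which they close (so a half turn about z gives the same grasp; the last joint's range is limited). The gripper opens to 85 mm and grips with 20 to 120 N. Pads are 22 mm wide; open, the fingers measure 114 mm over their backs; the gripper's body (76 mm by 85 mm) begins 54 mm behind the grasp point. The pads swing forward as they close: fully open they stand 13 mm farther back than shut.
Start: joints at [65.764, 12.427, 92.441, -0, 75.132, -6.429], TCP at [191.119, 595.074, 231.3] pointing down, gripper open.
Joint ranges: [-157.48, 157.48], [-44.54, 120.13], [17.64, 146.25], [-64.5, 244.5], [7.68, 150.69], [-147.95, 147.95]. Speed limits (degrees/s): [159.86, 159.86, 180, 180, 180, 180].

INTERFACE

Orientations are given as [roll, pitch, yaw] about the fixed x, y, z axes, in that order (R = Rz(yaw) Ry(pitch) Rx(roll)).
In Python, from station import * gives the robot as it stands. Calls block until the motion is done:
- goto(position, orientation): joint-space move of the TCP to a pose.
- move_l(position, attitude=None, speed=150): straight line of the TCP; attitude=None keeps the orientation; speed is the mean speed in mm/s.
- move_j(angles): joint-space move.
- grip(opening, squeeze=None): finger opening in mm; squeeze is the grip in N (None keeps the last); returns when the fingers have stopped.
- wait(seconds).
- solve_ik(position, orientation): joint angles nearest the present ones, or None.
- get_obs(): the state.
- get_image(name): name is "scene" or "top" or "wrist"; returns the picture (384x512x3 uint8, red, green, blue); there is no depth.
- get_calibration(name): a dict with "fx", "fy", "cx", "cy" (pixels), "R" (3x3) and "t" (3): a world point X has camera coordinates R X + t; the wrist camera has in their place "mount" (4x4, takes a point from camera to tool coordinates, whose origin is the TCP and whose axes are the flange's). Camera axes: x right, y down, z forward; pixel columns grow to the right and rows downward; lengths in mm; the calibration is good to about 2 mm. The wrist camera is an equidistant fisheye: a pixel r from the principal point sees the ray r / f radians off the axis. A picture is of the moment at which its call begins: read the wrist's pose just before it. get_calibration takes no time and is no camera call.
A pose or a line that the arm cannot do raises Unreachable and nothing moves.
- sign_off(): hands the job in; it is judged then, once.
Trained networks look in the newest picture that a camera, given by its name, has taken for a name from the list of things; names that differ only in an ending like _2 or _b are one class to them, and where a whole thing is asked for, a point or a joint stands for the part that bears it (a point fixed in the world has none). Each returns a list of dicts, best first, with "score" (0 to 1); they miss things now and then, are a little off and sometimes report something else, mostly with a low value. They report only what shows in the picture. A call takes as long as a camera call. They do not tell look-alikes from the thing itself.
- spot_in(name, camera): "extent" ([centre column, centre row, width, height] in pixels, round what is visible of it).
- regions_of(name, camera): "region" (384x512 bool, what is visible of it) and "extent" ([centre column, centre row, width, height] in pixels, round what is visible of it).
The state is a dict: "t": time; "joint_pos": joint angles; "qvel": joint speeds; "effort": joint torques, N m; "tcp_pos": TCP position; "ee_rot": TCP orientation; "wrist_force": force on the tool from outside, world axes, zero at the start; "moment": the same for the moment, N m; "grip_width": finger opening in mm; "grip_force": force on a finger pad.
Only numpy, scipy, OpenCV 4.12 (cv2) and the standard library are available. Lean on these libraries where they do the work, as an engineer would, in place of code of your own. Each camera call takes 0.05 s, during which the arm holds its last target. There are 200 camera calls.

TASK

The empty drink bottle has rolled down to the low lip of the sloping draining tray. Without gripping it or picking it up, push it steadily back up the slope with your fingertips, staying behind it all the way so that it never runs free or rolls back, until it drops into the level rest at the top and lies along the back stop. Then take your hand away; leave the other things on the counter where they are.

Things in the scene. Friction and masses are not known exactly. Their poses are not given: they have to be found in the camera images.
- tray: White plastic draining tray, 328 x 258 mm, fixed. Origin on the counter (z = 0) under it; x level, uphill; y to the left looking uphill; z up. Its floor slopes up at 6 degrees from x = -165 mm (4 mm high) to the crest, x = +105 mm (32.4 mm high). At the low end is a lip 5 mm high, 6 mm thick, in pieces; beyond it only bare counter. Side walls 250 mm apart, 16 mm above the slope.
- ramp (a point): The middle of the tray's sloping floor, on its surface, at x = -30 mm, z = 18.2 mm of the tray; x axis straight up the slope, z square to the floor.
- home (a point): Where bottle_mid comes to lie (across the tray it may be off) when the bottle is home: 126 mm along x and 60.4 mm above the tray's origin; axes as the tray's. Past the crest the floor drops by a 5 mm step into a level rest, 27.4 mm high, that ends at the upright back stop (face at x = +159 mm, top edge 67 mm high). In the rest the bottle can shift by about 4 mm only.
- bottle_mid (a point): Navy plastic drink bottle, flip cap shut, lying on its side across the tray. The point is on its axis, in the middle of its plain round barrel (66 mm diameter, 150 mm long), on which it rolls; x axis along the bottle to the cap, whose end is 128 mm off; flat bottom 75 mm off the other way. Empty, 0.13 to 0.25 kg; on the slope it rolls back by itself if nothing is behind it.
- timer: Bystander: white ceramic egg-shaped kitchen timer, 60 mm across, 75 mm high, standing on the counter; origin at the centre of its foot.
- pen_stand: Bystander: clear acrylic pen stand, 80 x 80 mm, 100 mm high, with pens and a yellow set square in it (to 155 mm); origin at the centre of its underside.
- coaster: Bystander: round cork coaster, 96 mm across, 6 mm thick, flat on the counter; origin at the centre of its underside.
- clip: Bystander: black bulldog clip, about 56 x 60 mm, 26 mm high, lying on the coaster; origin on its underside near the middle of its jaws.
Things that resemble listed ones, but are neither listed nor needed, are in the scene too. What is meant by the part that bears bottle_mid is not brown, green or pink, and is the smaller of those in its own colour.

How it is judged:
By the outcome, as a careful person would: the job done as asked, in the order asked, and still so for the second after the job is handed in, with the robot touching nothing.
It also fails if it takes over 45 s, if anything falls off the work surface, if the arm or the gripper's body presses on something with over 40 N, if the wrist force passes 120 N, or if a joint passes its speed limit or range.

## Working session

There is one attempt and no reset: what is moved stays moved. The work goes in short steps, each a Python script; the robot and the scene stay as the last script left them, time stands still between calls to the robot, and variables do not carry over. Pictures are saved under pics/ and viewed, at most 10 in all, crops included, and the job is handed in when it is done.

```bash
mkdir -p pics
python3 - <<'E'
from station import *
import cv2,numpy as np
a=get_image("scene");
b=get_image("top")
cv2.imwrite("pics/a.png",np.vstack([a,b])[:,:,::-1][:, :] if 0 else cv2.resize(np.hstack([a,b]),(800,300))[:,:,::-1])
cv2.imwrite("pics/top.png",cv2.resize(b,(800,600))[:,:,::-1])
cv2.imwrite("pics/scene.png",cv2.resize(a,(800,600))[:,:,::-1])
for c in("scene","top"):
  print(c,{k:np.round(v,3).tolist() for k,v in get_calibration(c).items()})
  for n in("tray","bottle_mid","timer","pen_stand","coaster"):
    for d in spot_in(n,c): print(n,round(d["score"],2),np.round(d["extent"]).tolist())
print(get_obs())
E
```

```text
scene {'fx': 444.245, 'fy': 444.245, 'cx': 253.649, 'cy': 188.876, 'R': [[0.576, 0.817, -0.015], [0.563, -0.41, -0.717], [-0.592, 0.405, -0.697]], 't': [-331.63, -246.607, 1680.063]}
tray 0.57 [261.0, 215.0, 132.0, 86.0]
bottle_mid 0.92 [383.0, 189.0, 64.0, 52.0]
bottle_mid 0.87 [124.0, 187.0, 66.0, 24.0]
bottle_mid 0.68 [302.0, 193.0, 47.0, 55.0]
bottle_mid 0.64 [297.0, 125.0, 36.0, 69.0]
bottle_mid 0.56 [190.0, 316.0, 82.0, 110.0]
timer 0.68 [341.0, 242.0, 22.0, 27.0]
pen_stand 0.82 [174.0, 221.0, 36.0, 49.0]
coaster 0.69 [285.0, 270.0, 38.0, 34.0]
top {'fx': 367.143, 'fy': 367.143, 'cx': 250.364, 'cy': 191.352, 'R': [[-0.009, -1.0, -0.009], [-0.998, 0.009, -0.061], [0.061, 0.008, -0.998]], 't': [20.571, 531.659, 1133.808]}
tray 0.56 [252.0, 176.0, 120.0, 105.0]
bottle_mid 0.84 [365.0, 113.0, 36.0, 97.0]
bottle_mid 0.79 [349.0, 280.0, 63.0, 51.0]
bottle_mid 0.71 [134.0, 260.0, 67.0, 98.0]
bottle_mid 0.61 [206.0, 165.0, 33.0, 59.0]
bottle_mid 0.61 [138.0, 125.0, 24.0, 66.0]
timer 0.88 [220.0, 98.0, 21.0, 20.0]
pen_stand 0.71 [326.0, 205.0, 41.0, 36.0]
coaster 0.64 [271.0, 115.0, 34.0, 30.0]
{'t': 0.6, 'joint_pos': array([ 6.57636086e+01,  1.24251425e+01,  9.24400330e+01,  3.49398505e-05,
        7.51310892e+01, -6.42816618e+00]), 'qvel': array([ 0.01174179,  0.08913654, -0.09673857, -0.05203082,  0.07020944,
        0.15310755]), 'effort': array([-3.19391629e-04, -3.96579695e+01, -3.04032898e+01, -1.88417052e-04,
        1.09089575e-03, -8.43164205e-07]), 'tcp_pos': array([191.1305632 , 595.08661034, 231.3342463 ]), 'ee_rot': array([1.79996284e+02, 3.84642121e-04, 1.62191766e+02]), 'wrist_force': array([-0.8094659 ,  0.60705807, -0.35881168]), 'moment': array([-0.02626586,  0.005416  , -0.01113234]), 'grip_force': 0.0, 'grip_width': 85.35030411554119}
```

View pics/top.png

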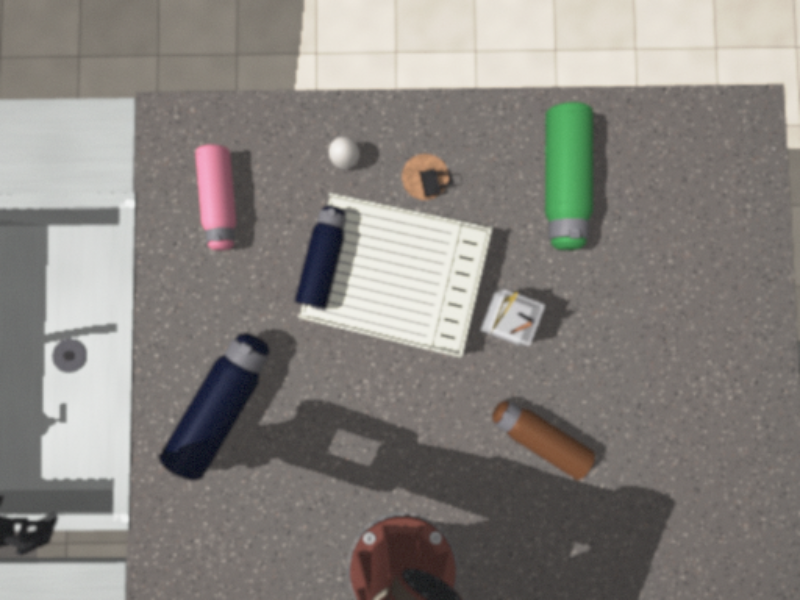

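View pics/scene.png

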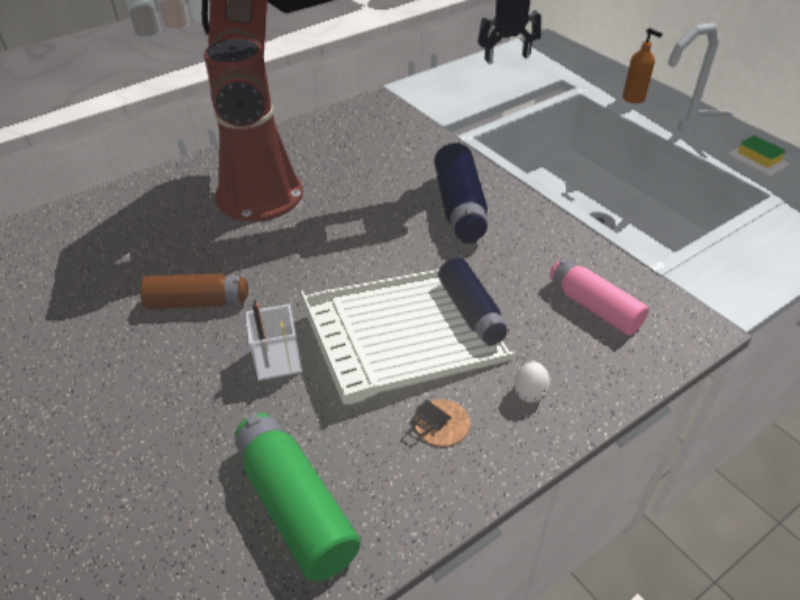

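The top view shows the tray with its crest to the right: corners at about (330,195), (300,318), (463,355) and (491,228) in the 800 px view. The small navy bottle lies at the left lip, about (320,257), with its cap towards the top of the picture. The larger navy bottle at (213,407) is the decoy. Next I fit the poses using both cameras.

```bash
cat > h.py <<'E'
import numpy as np,cv2
from station import *
from scipy.optimize import least_squares
def proj(c,P):
    C=get_calibration(c);X=np.atleast_2d(P)@np.array(C["R"]).T+np.array(C["t"])
    return np.c_[C["fx"]*X[:,0]/X[:,2]+C["cx"],C["fy"]*X[:,1]/X[:,2]+C["cy"]]
def W(p,L):
    c,s=np.cos(p[2]),np.sin(p[2]);L=np.atleast_2d(L)
    return np.c_[p[0]+c*L[:,0]-s*L[:,1],p[1]+s*L[:,0]+c*L[:,1],L[:,2]]
E
python3 - <<'E'
from h import *
k=512/800
# low corners (+y,-y), back top corners (-y,+y)
L=np.array([[-165,129,20],[-165,-129,20],[163,-129,67],[163,129,67]],float)
top=(np.array([[330,195],[300,318],[463,355],[491,228]])+.5)*k-.5
f=lambda p:(proj("top",W(p,L))-top).ravel()
r=least_squares(f,[560,0,-1.8],x_scale=[100,100,1]);p=r.x
print(p[:2],np.degrees(p[2]),r.fun.round(1))
print("scene pred(800)",(proj("scene",W(p,L))/k).round())
# bottle: silhouettes
def ends(b):
    u=np.array([np.cos(b[2]),np.sin(b[2]),0]);c=np.array([b[0],b[1],39.])
    t=np.linspace(0,2*np.pi,40);v=np.array([-u[1],u[0],0])
    P=[c+a*u+r_*(np.cos(q)*v+np.sin(q)*np.array([0,0,1])) for a,r_ in((-75,33),(75,33),(128,20)) for q in t]
    return np.array(P)
obs={}
img={}
for cam,ctr in(("top",(206,165)),("scene",(302,193))):
    img[cam]=get_image(cam)
    m=min(regions_of("bottle_mid",cam),key=lambda d:np.hypot(*(np.array(d["extent"][:2])-ctr)))
    print(cam,m["score"],m["extent"],m["region"].sum())
    obs[cam]=m["region"].astype(np.uint8)
def res(b):
    o=[]
    for cam,m in obs.items():
        h=cv2.convexHull(proj(cam,ends(b)).astype(np.float32));M=cv2.moments(h)
        N=cv2.moments(m,True)
        for q in(M,N):
            q["x"]=q["m10"]/q["m00"];q["y"]=q["m01"]/q["m00"];q["a"]=.5*np.arctan2(2*q["mu11"],q["mu20"]-q["mu02"])
        o+=[M["x"]-N["x"],M["y"]-N["y"],20*np.sin(M["a"]-N["a"])]
    return np.array(o)
b0=W(p,[[-142,-26,39]])[0]
s=least_squares(res,[b0[0],b0[1],p[2]+np.pi/2],x_scale=[100,100,1],diff_step=1e-4);b=s.x
print("bottle",b[:2],np.degrees(b[2]),s.fun.round(2))
c,sn=np.cos(p[2]),np.sin(p[2]);d=b[:2]-p[:2]
print("in tray",c*d[0]+sn*d[1],-sn*d[0]+c*d[1],np.degrees(b[2]-p[2]))
np.save("p.npy",p);np.save("b.npy",b)
out=[]
for cam in("top","scene"):
    I=img[cam].copy()
    I=cv2.resize(I,None,fx=3,fy=3,interpolation=cv2.INTER_CUBIC)
    cv2.polylines(I,[(3*proj(cam,W(p,L))).astype(np.int32)],True,(255,0,0),1)
    cv2.polylines(I,[(3*proj(cam,W(p,[[105,125,32.4],[105,-125,32.4]]))).astype(np.int32)],True,(0,160,0),1)
    cv2.polylines(I,[cv2.convexHull((3*proj(cam,ends(b))).astype(np.int32))],True,(255,255,0),1)
    q=proj(cam,W(p,[[0,0,30]]))[0]*3;x,y=q.astype(int);out.append(I[y-210:y+210,x-200:x+200])
cv2.imwrite("pics/fit.png",np.hstack(out)[:,:,::-1])
E
```

```text
[581.25740889   8.91349428] -103.5978224162757 [-0.2 -0.4 -0.3  0.4 -0.2  1.2  0.7 -1.2]
scene pred(800) [[511. 350.]
 [452. 264.]
 [298. 290.]
 [340. 388.]]
top 0.64 [203.9, 164.4, 28.5, 66.6] 1329
scene 0.67 [301.9, 192.9, 45.2, 58.5] 1218
bottle [591.94206639 158.5312524 ] -14.067350690436752 [ 0.04 -0.08  0.15 -0.02 -0.12 -0.13]
in tray -147.93598113055683 -24.79074297446009 89.53047172583895
```

View pics/fit.png

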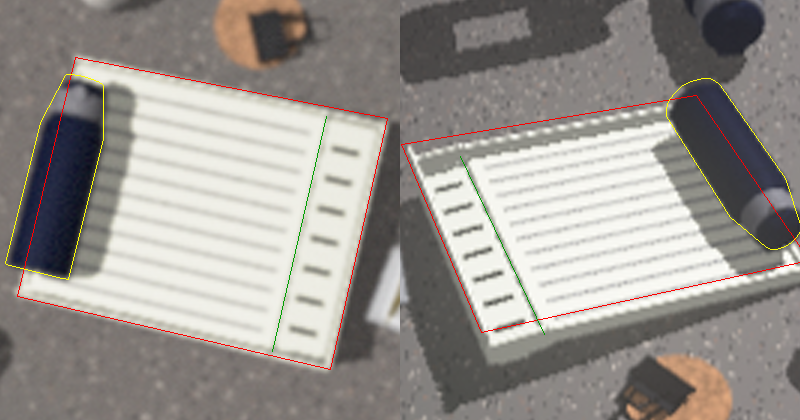

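The bottle and low-edge fits look good. The back corners sit lower in the scene view than my fit predicts, so I refit with the back height free, using both views.

```bash
python3 - <<'E'
from h import *
k=512/800
o={"top":np.array([[330,195],[300,318],[463,355],[491,228]]),"scene":np.array([[512,351],[303,293],[347,397]])}
def Ls(h,zl,c): 
    A=np.array([[-165,129,zl],[-165,-129,zl],[163,-129,h],[163,129,h]]);return A if c=="top" else A[[0,2,3]]
f=lambda p:np.concatenate([(proj(c,W(p,Ls(p[3],20,c)))-((o[c]+.5)*k-.5)).ravel() for c in o])
r=least_squares(f,[580,9,-1.8,50],x_scale=[100,100,1,50]);p=r.x
print(p[:2],np.degrees(p[2]),p[3],r.fun.round(1))
b=np.load("b.npy");c,sn=np.cos(p[2]),np.sin(p[2]);d=b[:2]-p[:2]
print("in tray",c*d[0]+sn*d[1],-sn*d[0]+c*d[1],np.degrees(b[2]-p[2]))
np.save("p.npy",p[:3])
# IK check
from scipy.spatial.transform import Rotation as R
psi=p[2]
X=np.array([c,sn,0]);Y=np.array([-sn,c,0])
for lean in(0,10,20):
  a=np.radians(lean)
  z=np.array([0,0,-1])*np.cos(a)+X*np.sin(a)
  for sg in(1,-1):
    y=sg*Y;x=np.cross(y,z);e=R.from_matrix(np.c_[x,y,z]).as_euler("xyz",degrees=True)
    for t in([-230,-25,120],[-210,-25,30],[-60,-25,40],[90,-25,55]):
        q=solve_ik(W(p,[t])[0],e);print(lean,sg,t[0],None if q is None else np.round(q))
E
python3 -c "
import station;print(getattr(station,'grasp_offset',None))"; ls
```

```text
[583.56213752  10.54409939] -103.268726381139 51.74118542351921 [-1.  -0.9 -0.6 -0.  -1.   0.  -0.9 -1.4  0.4 -0.3 -1.7  2.1 -2.5 -1.6]
in tray -145.95988050638255 -25.809570841239868 89.20137569070225
0 1 -230 [15. 22. 92. -0. 65. 29.]
0 1 -210 [14. 28. 96. -0. 56. 27.]
0 1 -60 [  0.  20. 106.  -0.  54.  14.]
0 1 90 [-15.  15. 110.  -0.  55.  -2.]
0 -1 -230 None
0 -1 -210 None
0 -1 -60 None
0 -1 90 None
10 1 -230 [19. 26. 88. -9. 72. 36.]
10 1 -210 [ 18.  31.  91. -10.  63.  36.]
10 1 -60 [  5.  23. 103. -11.  58.  25.]
10 1 90 [ -9.  17. 109. -12.  56.  11.]
10 -1 -230 [  19.   26.   88.   -9.   72. -144.]
10 -1 -210 [  18.   31.   91.  -10.   63. -144.]
10 -1 -60 None
10 -1 90 None
20 1 -230 [ 23.  31.  83. -16.  79.  41.]
20 1 -210 [ 21.  36.  86. -17.  71.  42.]
20 1 -60 [ 10.  26.  99. -20.  64.  34.]
20 1 90 [ -4.  19. 108. -23.  59.  22.]
20 -1 -230 [  23.   31.   83.  -16.   79. -139.]
20 -1 -210 [  21.   36.   86.  -17.   71. -138.]
20 -1 -60 [  10.   26.   99.  -20.   64. -146.]
20 -1 90 None
18.700000000000003
b.npy
h.py
p.npy
pics
```

```bash
cat >> h.py <<'E'
from scipy.spatial.transform import Rotation as R
p=np.load("p.npy") ; a=np.radians(10)
X=np.array([np.cos(p[2]),np.sin(p[2]),0]);Y=np.array([-X[1],X[0],0])
z=X*np.sin(a)-np.array([0,0,1])*np.cos(a)
E=R.from_matrix(np.c_[np.cross(Y,z),Y,z]).as_euler("xyz",degrees=True)
def at(xc,dz=-22,y=-20):  # TCP that touches a bottle with centre xc on the slope
    return W(p,[[xc-40.5,y,37.2+(xc+165)*np.tan(np.radians(6))+dz]])[0]
def st(n):
    o=get_obs();print(n,round(o["t"],2),o["tcp_pos"].round(1),o["wrist_force"].round(1),round(o["grip_width"],1))
def snap(fn):
    out=[]
    for cam in("top","scene"):
        I=cv2.resize(get_image(cam),None,fx=3,fy=3,interpolation=cv2.INTER_CUBIC)
        x,y=(proj(cam,W(p,[[-40,0,30]]))[0]*3).astype(int);out.append(I[y-230:y+230,x-200:x+200])
    cv2.imwrite(fn,np.hstack(out)[:,:,::-1])
E
python3 - <<'E'
from h import *
grip(60);st("grip")
goto(at(-180)+[0,0,150],E);st("above")
move_l(at(-175),speed=120);st("down")
move_l(at(-158),speed=40)
move_l(at(-125),speed=18);st("push1")
snap("pics/c1.png")
E
```

```text
grip 1.18 [191.1 595.1 231.3] [-0.1  0.6  0.5] 60.0
above 3.2 [614.2 231.  163.9] [-0.8  0.1  0.1] 60.0
down 4.6 [614.6 225.3  15.4] [ 0.5 -0.9  0.9] 60.1
push1 7.17 [602.1 176.3  19.3] [ 0.2  1.3 -0.5] 59.9
```

View pics/c1.png

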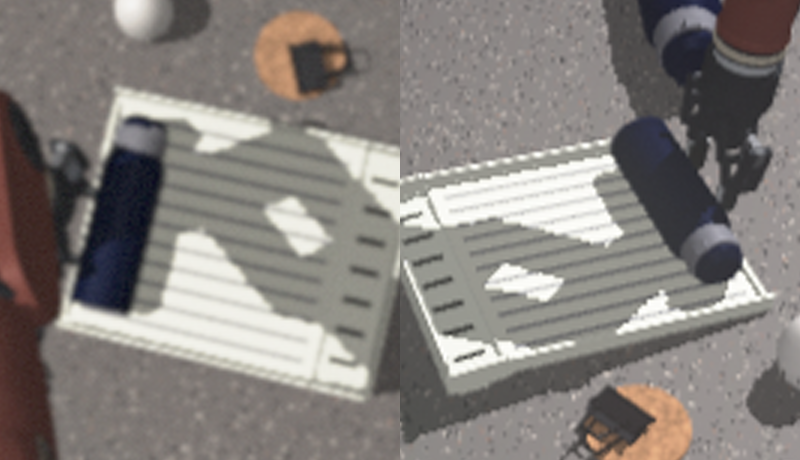

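The bottle is off the lip (top view, around (120,215) in the crop), with both fingertips behind its barrel. I'll push on steadily to just before the crest.

Run:
```python
from h import *
move_l(at(85),speed=25);st("push2")
snap("pics/c2.png")
```

```text
push2 15.87 [553.9 -28.1  41.5] [0.5 1.7 0. ] 60.0
```

View pics/c2.png

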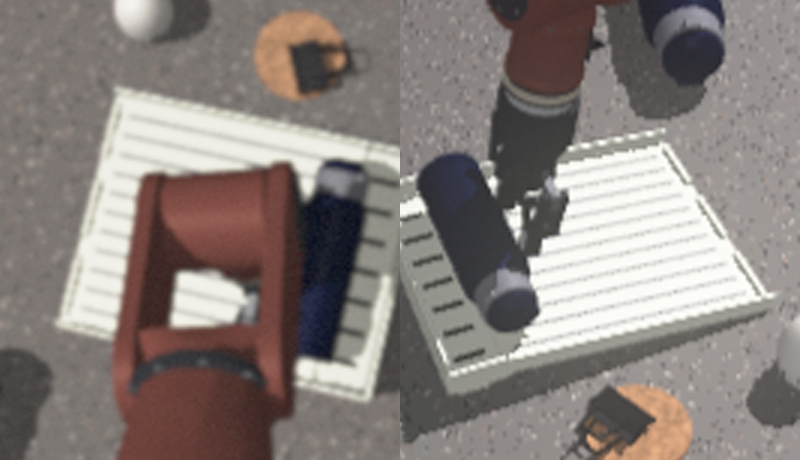

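The bottle is straight and just short of the crest, with the fingers behind it. Now over the step, then small steps with a force check.

Run:
```python
from h import *
move_l(at(106),speed=14);st("crest")
for x in(72,76,80,82,84,86,88,90):
    move_l(W(p,[[x,-20,42]])[0],speed=14);wait(.15)
    f=np.mean([get_obs()["wrist_force"]@X for _ in range(3)]);print(x,round(f,1))
    if f<-5: break
st("end");snap("pics/c3.png")
```

```text
crest 17.62 [549.1 -48.6  43.7] [ 0.1 -0.4 -0. ] 60.0
72 -0.5
76 0.4
80 -0.2
82 1.0
84 -5.9
end 20.46 [545.  -65.9  42. ] [0.3 6.  1.3] 60.1
```

View pics/c3.png

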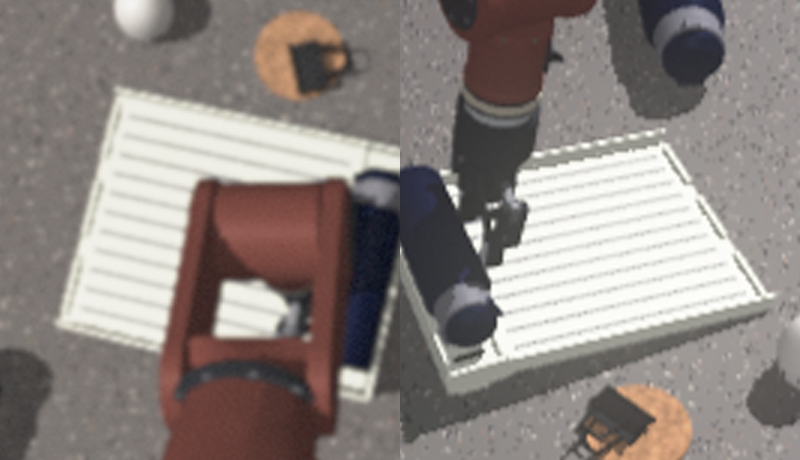

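Contact force appeared at x = 84 mm, where the back stop was predicted (84.7). The bottle is home, so I'll back off and check.

Run:
```python
from h import *
move_l(W(p,[[55,-20,44]])[0],speed=40)
move_l(W(p,[[-60,-20,200]])[0],speed=150)
goto([330,420,260],E);st("away")
I=[]
for cam in("top","scene"):
    J=cv2.resize(get_image(cam),None,fx=3,fy=3,interpolation=cv2.INTER_CUBIC)
    for l,col in((([126,-95,60.4],[126,105,60.4]),(255,255,0)),(([159,-125,67],[159,125,67]),(255,0,0))):
        cv2.polylines(J,[(3*proj(cam,W(p,l))).astype(np.int32)],False,col,1)
    x,y=(proj(cam,W(p,[[60,0,30]]))[0]*3).astype(int);I.append(J[y-230:y+230,x-200:x+200])
cv2.imwrite("pics/c4.png",np.hstack(I)[:,:,::-1])
```

```text
away 24.46 [330.7 419.3 259.7] [-0.4 -0.3  0.5] 60.1
```

View pics/c4.png

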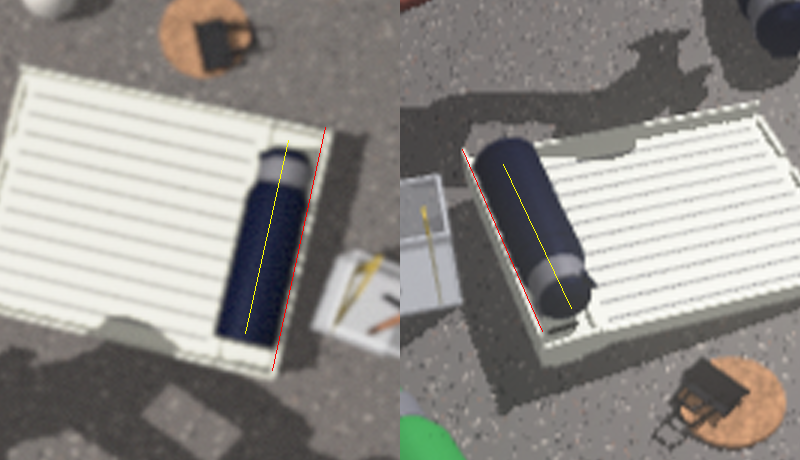

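The bottle lies along the back stop on the predicted axis line in both views, nothing else has moved, and the hand is clear.

```bash
python3 -c "
from station import *
print(sign_off())"
```

```text
the job is handed in; nothing more can be done
None
```

I pushed the bottle up the slope into the level rest against the back stop, took the hand away, and handed the job in about 24.5 s into the 45 s allowed; no verdict was returned.

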